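# Try the refitted lid stay on the instrument chest

## Task

The folding stay on the side of the steel instrument chest has just been refitted; try it out. Raise that chest's lid by its front grip until the stay's knee drops over centre and locks, and let go so that the lid stands open on the stay by itself. Then draw the knee forward past straight so that the stay folds, and let the lid come fully shut.

Things in the scene. Friction and masses are not known exactly. Their poses are not given: they have to be found in the camera images.
- chest: The larger steel chest (the smaller one has no stay), 190 long (x) x 170 wide (y) x 110 high, fixed. Origin: underside centre; z up; grip on its -x side, stay on its -y side. Lid 12 thick, hinged along y at x=+95, z=110. Grip: black round bar along y, 44 long, 18 thick, 40 in front of the lid, 230 from the hinge; its centre when shut x=-135, y=0, z=116. Pinched by its ends, it turns in the fingers.
- lid (a joint): Angle of the chest's lid: 0 shut, grows as the grip rises. Rests at 1.15 on the locked stay. The stay is straight from 1.19; raise to 1.23 to 1.30 and wait 1 s for the knee to drop over centre. Hard stop at 1.33 (slot in the stay's upper link). Unless locked the lid sinks shut, damped, in 1 to 2 s.
- knee (a joint): Bend of the stay's knee: near 0 when shut (folded, hanging beside the chest), 2.85 straight, 3.27 over centre against its stop (locked). When the lid is raised past 1.19 the knee drops towards the hinge and locks by its own weight. A push of 1 to 3 N on its pin towards the grip side (chest -x) unlocks it and lifts the lid 2 degrees; once past straight by 20 mm the lid's weight folds it.
- knee_pin (a point): A point on the outer part, 19 from the end, of the stay's knee pin: a steel rod along the chest's y, 16 thick, sticking out 67 from the links; this point is at chest y=-145, 60 off the lid's side and 48 off the upper link, which slopes up from it to the lid. Rides on an arc of radius 82 about a pivot at chest x=-25, z=98. Chest frame: shut x=-43, z=18; locked x=24, z=164.

How it is judged:
On the way:
1. the lid stands open by itself on the locked stay, the robot not touching the chest, its lid or its stay (value of joint lid above 1.05 rad and value of joint knee above 3.05 rad and contact force between each of the fingers, the arm and chest below 0.3 N), for 0.3 s.
At the end, for the whole second after the job is handed in: After having stood open by itself on the locked stay, the lid is fully shut (within 0.05 rad, about 10 mm at the grip) and at rest (value of joint lid below 0.05 rad and velocity of joint lid between -0.05 and 0.05 rad/s); the robot touches nothing.
It also fails if it takes over 61 s, if anything falls off the work surface, if the arm or the gripper's body presses on something with over 40 N, if the wrist force passes 120 N, or if a joint passes its speed limit or range.

## Robot

A 6-joint arm with a two-finger parallel gripper is mounted at the origin on the work surface. World frame = base frame: x ahead of the robot, y to its left, z up, the work surface at z = 0. Lengths are in m, angles in rad, forces in N, time in s.
With the tool pointing down it reaches from about 0.35 to 0.975 m from the base axis. Payload 7.1 kg.
Tool frame: the origin (TCP) lies midway between the tips of the shut fingers; the grasp point (between the pads) lies 19 mm behind it; z points along the fingers, y is the line along which they close (so a half turn about z gives the same grasp; the last joint's range is limited). The gripper opens to 88 mm and grips with 3 to 60 N. Pads are 20 mm wide; open, the fingers measure 115 mm over their backs; the gripper's body (75 mm by 178 mm) begins 61 mm behind the grasp point.
Start: joints at [-1.348, 0.423, 1.63, -0, 1.089, -0.019], TCP at [0.15, -0.607, 0.223] pointing down, gripper open.
Joint ranges: [-3, 3], [-0.9, 2.11], [0.09, 2.58], [-1.31, 4.45], [0.11, 2.69], [-2.54, 2.54]. Speed limits (rad/s): [2.39, 2.39, 3.01, 3.14, 3.14, 3.14].

## Interface

Orientations are given as a unit quaternion [w, x, y, z].
In Python, from station import move_pose, movel, movej, command_gripper, wait, inverse_kinematics, read_camera, camera_info, MotionError, job_done, get_time, get_joint_pos, get_qvel, get_effort, get_tcp_pos, get_ee_rot, get_ft_force, get_ft_torque, get_grip_width, get_finger_force gives the robot as it stands. Calls block until the motion is done:
- move_pose(position, orientation): joint-space move of the TCP to a pose.
- movel(position, frame=None, v=0.15, until_force=None): straight line of the TCP; frame=None keeps the orientation; v is the mean speed in m/s. With until_force (N) it stops when the force on the tool has changed by that much, and returns True; else False.
- movej(angles): joint-space move.
- command_gripper(opening): opening from 0.0 (shut) to 1.0 (fully open); the grip force is fixed at half the most; returns when the fingers have stopped.
- wait(seconds).
- inverse_kinematics(position, orientation): joint angles nearest the present ones, or None.
- read_camera(name): name is "scene" or "top" or "wrist"; returns the picture (400x640x3 uint8, red, green, blue); there is no depth.
- camera_info(name): a dict with "intrinsics" (3x3 intrinsics, pixels), "dist" ([k1, k2, p1, p2, k3] as OpenCV has them; the pictures are not rectified), "T" (4x4, takes a point from camera to world coordinates); the wrist camera has in their place "tool_from_camera" (4x4, takes a point from camera to tool coordinates, whose origin is the TCP and whose axes are the flange's). Camera axes: x right, y up, looking along -z (the intrinsics and any distortion apply to the point x, -y, -z); pixel columns grow to the right and rows downward; lengths in m; the calibration is good to about 2 mm. A picture is of the moment at which its call begins: read the wrist's pose just before it. camera_info takes no time and is no camera call.
A pose or a line that the arm cannot do raises MotionError and nothing moves.
- job_done(): hands the job in; it is judged then, once.
Readings, each from a call of its own:
- get_time(): time.
- get_joint_pos(): joint angles.
- get_qvel(): joint speeds.
- get_effort(): joint torques, N m.
- get_tcp_pos(): TCP position.
- get_ee_rot(): TCP orientation.
- get_ft_force(): force on the tool from outside, world axes, zero at the start.
- get_ft_torque(): the same for the moment, N m.
- get_grip_width(): opening from 0.0 (shut) to 1.0 (fully open).
- get_finger_force(): force on a finger pad.
Only numpy, scipy, OpenCV 4.12 (cv2) and the standard library are available. Lean on these libraries where they do the work, as an engineer would, in place of code of your own. Each camera call takes 0.05 s, during which the arm holds its last target. There are 200 camera calls.

## Working session

There is one attempt and no reset: what is moved stays moved. The work goes in short steps, each a Python script; the robot and the scene stay as the last script left them, time stands still between calls to the robot, and variables do not carry over. Pictures are saved under pics/ and viewed, at most 10 in all, crops included, and the job is handed in when it is done.

```bash
mkdir -p pics; ls; python3 - <<'E'
from station import *
import cv2,numpy as np
np.set_printoptions(precision=4,suppress=True)
for n in ("scene","top"):
    cv2.imwrite(f"pics/{n}1.png",cv2.resize(read_camera(n)[:,:,::-1],(800,500)))
    print(n,camera_info(n))
print(get_ee_rot(),get_time())
E
```

```text
pics
scene {'intrinsics': array([[507.878 ,   0.    , 314.696 ],
       [  0.    , 507.878 , 203.9518],
       [  0.    ,   0.    ,   1.    ]]), 'dist': array([-0.0728,  0.    ,  0.    ,  0.    ,  0.    ]), 'T': array([[ 0.5545, -0.7058,  0.4409,  1.0437],
       [ 0.8321,  0.4758, -0.2848, -0.3672],
       [-0.0088,  0.5249,  0.8511,  0.9423],
       [ 0.    ,  0.    ,  0.    ,  1.    ]])}
top {'intrinsics': array([[490.7601,   0.    , 312.9736],
       [  0.    , 490.7601, 194.9919],
       [  0.    ,   0.    ,   1.    ]]), 'dist': array([0.0352, 0.    , 0.    , 0.    , 0.    ]), 'T': array([[ 0.0165,  0.9969, -0.0773,  0.492 ],
       [-0.9998,  0.0172,  0.0086, -0.0736],
       [ 0.0099,  0.0772,  0.997 ,  1.2854],
       [ 0.    ,  0.    ,  0.    ,  1.    ]])}
[-0.0007  0.9927  0.1206 -0.0001] 0.1
```

View pics/scene1.png

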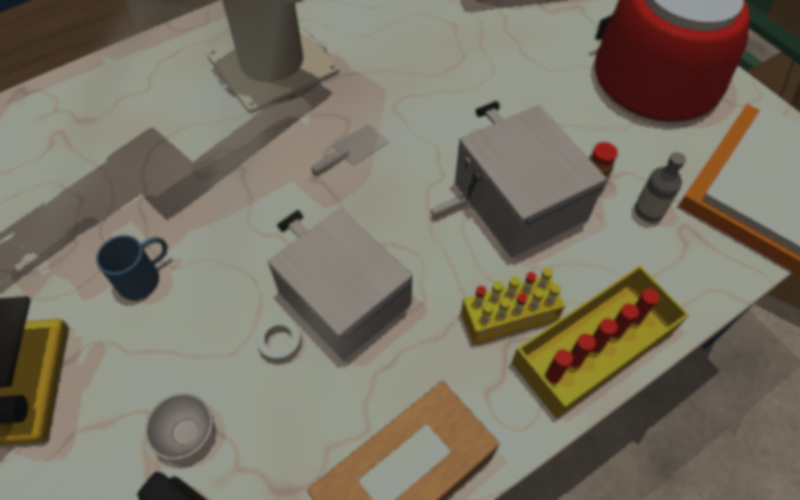

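View pics/top1.png

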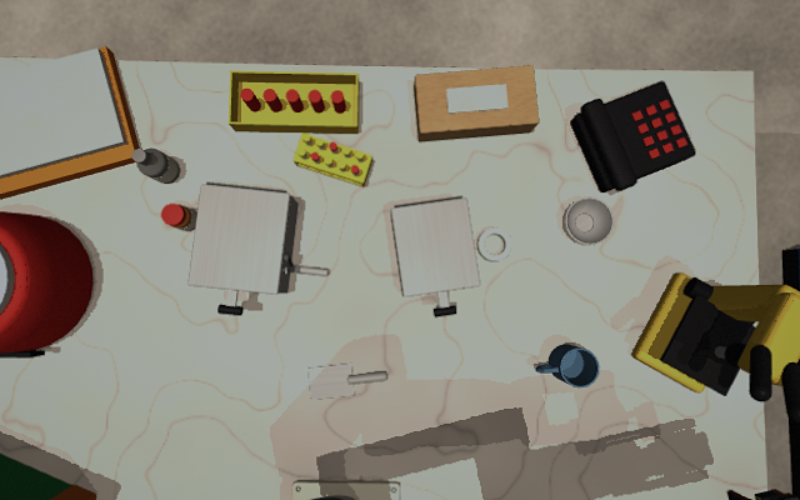

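The large chest with the stay is at about (243,240) in the top view: lid corners (205,184), (296,190), (279,293), (190,285), grip (230,310), pin (290..328,270). I'll enlarge it.

```bash
cat > h.py <<'E'
from station import *
import cv2,numpy as np
from scipy.spatial.transform import Rotation as R
np.set_printoptions(precision=4,suppress=True)
def px2w(cam,uv,z):
    c=camera_info(cam)
    p=cv2.undistortPoints(np.array([[uv]],float),c["intrinsics"],c["dist"])[0,0]
    d=c["T"][:3,:3]@np.array([p[0],-p[1],-1]); o=c["T"][:3,3]
    return o+d*(z-o[2])/d[2]
def w2px(cam,P):
    c=camera_info(cam); T=c["T"]
    q=(np.atleast_2d(P)-T[:3,3])@T[:3,:3]; q=q*[1,-1,-1]
    return cv2.projectPoints(q,np.zeros(3),np.zeros(3),c["intrinsics"],c["dist"])[0][:,0]
E
python3 - <<'E'
from h import *
im=read_camera("top")[:,:,::-1]
cv2.imwrite("pics/top2.png",cv2.resize(im[135:265,135:275],None,fx=5,fy=4.6,interpolation=cv2.INTER_CUBIC) if 0 else cv2.resize(im[140:260,135:275],None,fx=5,fy=5,interpolation=cv2.INTER_CUBIC))
E
```

```text
(no output)
```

View pics/top2.png

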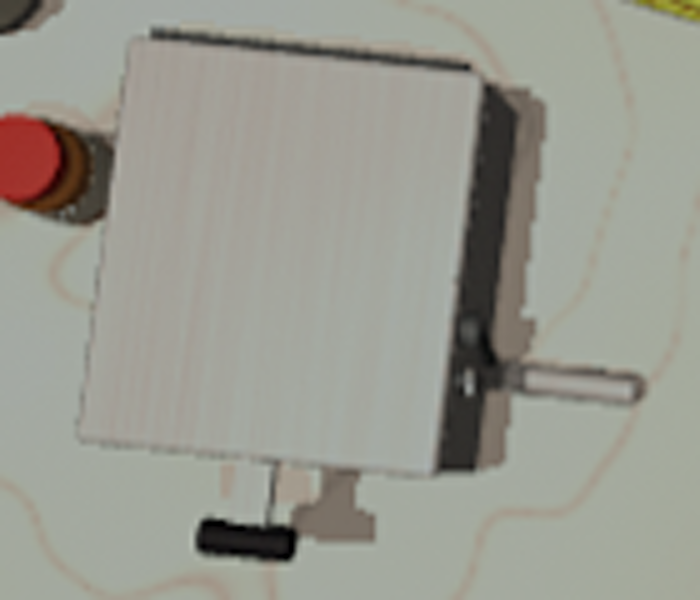

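Crop: lid corners (132,38), (484,70), (436,474), (78,440); grip centre (246,540); pin tip (640,388). Now fit the chest pose.

```bash
cat > fit.py <<'E'
from h import *
from scipy.optimize import least_squares
crop=np.array([(132,38),(484,70),(436,474),(78,440),(246,540),(640,388)])/5.+[135,140]
loc=np.array([(.095,.085,.122),(.095,-.085,.122),(-.095,-.085,.122),(-.095,.085,.122),(-.135,0,.122),(-.043,-.164,.018)])
def W(s,L): return np.c_[L[:,:2]@np.array([[np.cos(s[2]),np.sin(s[2])],[-np.sin(s[2]),np.cos(s[2])]])+s[:2],L[:,2]]
f=lambda s:(w2px("top",W(s,loc))-crop).ravel()
r=least_squares(f,[.6,.1,0]); print(r.x,r.fun.reshape(-1,2))
s=r.x
for n,p in dict(grip=(-.135,0,.116),gripopen=(.095-.23*np.cos(1.26)-.006*0,0,.116+.23*np.sin(1.26)),lock=(.024,-.145,.164),pivot=(-.025,-.145,.098)).items(): print(n,W(s,np.array([p])))
E
python3 fit.py
```

```text
[ 0.587   0.2039 -0.0859] [[-0.6697  0.0711]
 [ 0.2183  1.1115]
 [ 0.5272 -0.2145]
 [-0.1211 -0.7278]
 [ 0.3582 -0.0536]
 [-0.3498 -0.1729]]
grip [[0.4525 0.2155 0.116 ]]
gripopen [[0.6116 0.2018 0.335 ]]
lock [[0.5985 0.0574 0.164 ]]
pivot [[0.5497 0.0616 0.098 ]]
```

```bash
cat >> h.py <<'E'
S=np.array([.587,.2039,-.0859]); RC=R.from_euler('z',S[2])
def cw(p): return RC.apply(p)+[S[0],S[1],0]
def quat(zax,yax):
    z=np.array(zax,float);z/=np.linalg.norm(z);y=np.array(yax,float);x=np.cross(y,z);x/=np.linalg.norm(x);y=np.cross(z,x)
    q=(RC*R.from_matrix(np.c_[x,y,z])).as_quat();return q[[3,0,1,2]]
def bar(th):
    c,s=np.cos(th),np.sin(th);return np.array([.095-.23*c+.006*s,0,.110+.23*s+.006*c])
def gz(t): return np.array([np.sin(t),0,-np.cos(t)])
def lidpose(th,t,back=0): return cw(bar(th)+gz(t)*(.019-back))
E
python3 - <<'E'
from h import *
for sg in (1,-1):
  for t in (0,.2,.4,.6):
    q=quat(gz(t),(0,sg,0))
    print(sg,t,[inverse_kinematics(lidpose(th,t,b),q) for th,b in((0,.08),(0,0),(1.27,0),(1.15,.1))])
for sg in (1,-1):
  for t in (0,.3,.6):
    zx=np.array((0,np.sin(t),-np.cos(t)));q=quat(zx,(sg,0,0))
    print('pin',sg,t,[inverse_kinematics(cw(np.array(p)+zx*.02),q) for p in((.062,-.145,.264),(.062,-.145,.164),(-.01,-.145,.18))])
E
```

```text
1 0 [array([ 0.4207,  0.3065,  1.9365, -0.    ,  0.8985, -1.0642]), array([ 0.4207,  0.4389,  1.982 , -0.    ,  0.7207, -1.0642]), array([ 0.2956,  0.38  ,  1.4816, -0.    ,  1.2801, -1.1893]), array([ 0.3111,  0.2819,  1.42  , -0.    ,  1.4397, -1.1738])]
1 0.2 [array([ 0.5022,  0.232 ,  2.0689, -0.1759,  0.6812, -0.8547]), array([ 0.4827,  0.3958,  2.0881, -0.2254,  0.4992, -0.8126]), array([ 0.3316,  0.3005,  1.6084, -0.0929,  1.0513, -1.1145]), array([ 0.365 ,  0.1672,  1.5822, -0.0926,  1.2132, -1.0952])]
1 0.4 [array([ 0.6049,  0.1954,  2.1953, -0.5453,  0.4987, -0.4305]), array([ 0.5562,  0.3857,  2.1878, -0.7865,  0.3357, -0.2099]), array([ 0.3726,  0.2374,  1.7342, -0.2376,  0.8218, -0.9807]), array([ 0.4311,  0.0709,  1.7428, -0.2326,  0.9882, -0.9587])]
1 0.6 [array([ 0.7281,  0.2157,  2.3098, -1.1982,  0.4564,  0.3075]), None, array([ 0.4173,  0.197 ,  1.8554, -0.4967,  0.6082, -0.7258]), array([ 0.5091,  0.0021,  1.8993, -0.4663,  0.7811, -0.718 ])]
-1 0 [array([ 0.4207,  0.3065,  1.9365, -0.    ,  0.8985,  2.0774]), array([ 0.4207,  0.4389,  1.982 , -0.    ,  0.7207,  2
[... 672 characters left out ...]
11,  2.4235])]
pin 1 0 [array([ 0.0662,  0.421 ,  1.58  , -0.    ,  1.1406,  0.1521]), array([ 0.0662,  0.5352,  1.6506, -0.    ,  0.9557,  0.1521]), array([ 0.0854,  0.4211,  1.8042, -0.    ,  0.9163,  0.1713])]
pin 1 0.3 [array([-0.0684,  0.4211,  1.6119,  0.3335,  1.1256, -0.1298]), array([-0.0684,  0.5407,  1.6782,  0.3714,  0.9511, -0.2042]), array([-0.0661,  0.4265,  1.834 ,  0.3831,  0.9117, -0.2213])]
pin 1 0.6 [array([-0.192 ,  0.4657,  1.6364,  0.6479,  1.1954, -0.399 ]), array([-0.192 ,  0.5947,  1.6889,  0.7023,  1.0535, -0.5247]), array([-0.2056,  0.4862,  1.8479,  0.7171,  1.0218, -0.5716])]
pin -1 0 [None, None, None]
pin -1 0.3 [None, None, None]
pin -1 0.6 [None, None, None]
```

```bash
python3 - <<'E'
from h import *
q=quat(gz(.2),(0,1,0))
movel([.15,-.607,.36],v=.25)
move_pose(lidpose(0,.2,.10),q)
movel(lidpose(0,.2,0),v=.1)
command_gripper(0.0)
print(get_time(),get_grip_width(),get_finger_force(),get_ft_force(),get_tcp_pos())
E
```

```text
5.8583 0.49605041970137903 30.000058114528656 [-6.0056 18.5317 -3.8438] [0.4567 0.2181 0.0977]
```

```bash
python3 - <<'E'
from h import *
p0=lidpose(0,.2,0);print(p0)
off=np.zeros(3);ey=cw([0,1,0])-cw([0,0,0])
for i in range(4):
    off=off+ey*.001; movel(p0+off,v=.02); f=get_ft_force(); print(f,get_tcp_pos())
    if f@ey<5: break
np.save("off.npy",off)
E
```

```text
[0.4563 0.2152 0.0974]
[-3.9909 11.6639 -1.4578] [0.4566 0.2181 0.0975]
[-2.4209  7.2361 -2.7784] [0.4566 0.2182 0.0974]
[ 0.1527  1.4603 -2.3111] [0.4566 0.2182 0.0974]
```

```bash
python3 - <<'E'
from h import *
off=np.load("off.npy")
for th in np.append(np.arange(.12,1.25,.12),1.265):
    movel(lidpose(th,.2)+off,v=.12); print(round(th,2),get_ft_force(),get_tcp_pos()-lidpose(th,.2)-off)
wait(1.2); print(get_time(),get_grip_width(),get_ft_force())
cv2.imwrite("pics/s2.png",cv2.resize(read_camera("scene")[60:260,300:560,::-1],None,fx=3,fy=3))
E
```

```text
0.12 [ 2.5421  2.8782 -3.9977] [0.0002 0.     0.0001]
0.24 [ 2.2282  3.087  -3.1462] [ 0.     -0.     -0.0004]
0.36 [ 2.8292  4.0146 -4.698 ] [-0.0002 -0.     -0.0006]
0.48 [ 0.3029  2.8994 -3.0515] [-0.0004 -0.     -0.0008]
0.6 [-0.558   2.8453 -3.6685] [-0.0004 -0.0001 -0.0007]
0.72 [-1.0408  1.9256 -2.3593] [-0.0004 -0.0002 -0.0005]
0.84 [-2.033   0.7801 -1.8235] [-0.0004 -0.0002 -0.0004]
0.96 [-3.1274 -1.6243  0.7417] [-0.0003 -0.0004 -0.0003]
1.08 [-3.7731 -3.7861  1.7839] [-0.0002 -0.0004 -0.    ]
1.2 [-3.6511 -4.4899  3.9187] [ 0.0001 -0.0006  0.0002]
1.26 [-3.0826 -5.0416  4.9558] [ 0.0002 -0.0006  0.0004]
11.9167 0.4965010785862209 [-2.375  -4.8466  4.297 ]
```

View pics/s2.png

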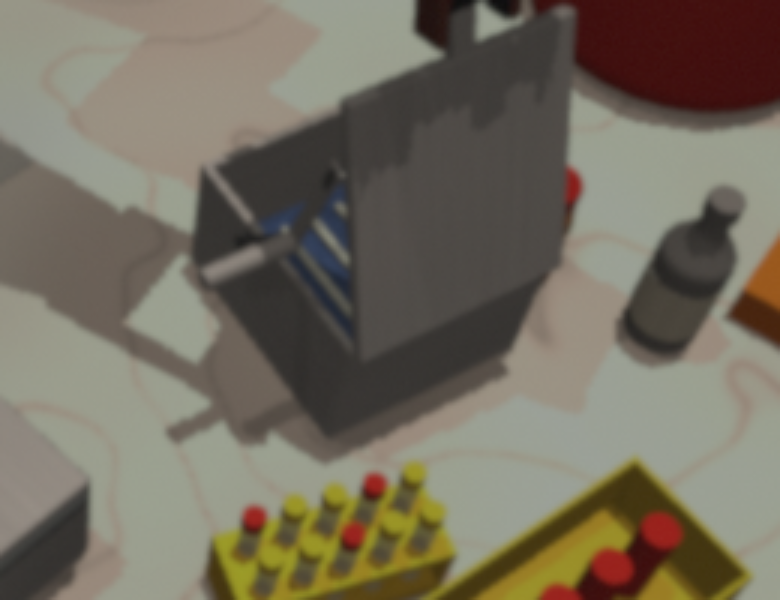

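The lid is raised; the pin shows with its tip at crop (210,275), full image (370,151.7). I'll compare that with the predicted locked position.

```bash
python3 - <<'E'
from h import *
for a in (53.4,60,70,80,90,110):
    c=np.radians(a);p=[-.025+.082*np.cos(c),-.164,.098+.082*np.sin(c)]
    print(a,w2px("scene",cw(p)))
E
```

```text
53.4 [[364.9126 152.0009]]
60 [[362.9481 147.4946]]
70 [[359.6313 140.8938]]
80 [[356.0178 134.785 ]]
90 [[352.2455 129.3906]]
110 [[344.7856 121.4413]]
```

```bash
python3 - <<'E'
from h import *
off=np.load("off.npy")
for th in (1.21,1.155):
    movel(lidpose(th,.2)+off,v=.06); print(th,get_ft_force())
command_gripper(1.0); print(get_grip_width(),get_ft_force())
movel(lidpose(1.155,.2,.12)+off,v=.15)
wait(.4); print(get_time(),get_ft_force())
cv2.imwrite("pics/s3.png",cv2.resize(read_camera("scene")[60:260,300:560,::-1],None,fx=3,fy=3))
E
```

```text
1.21 [-1.3713 -5.1388  0.7189]
1.155 [18.501  -8.0706 -2.9885]
0.9977212859755796 [0.2606 0.1515 0.8313]
14.8667 [ 0.4906  1.4915 -1.2726]
```

View pics/s3.png

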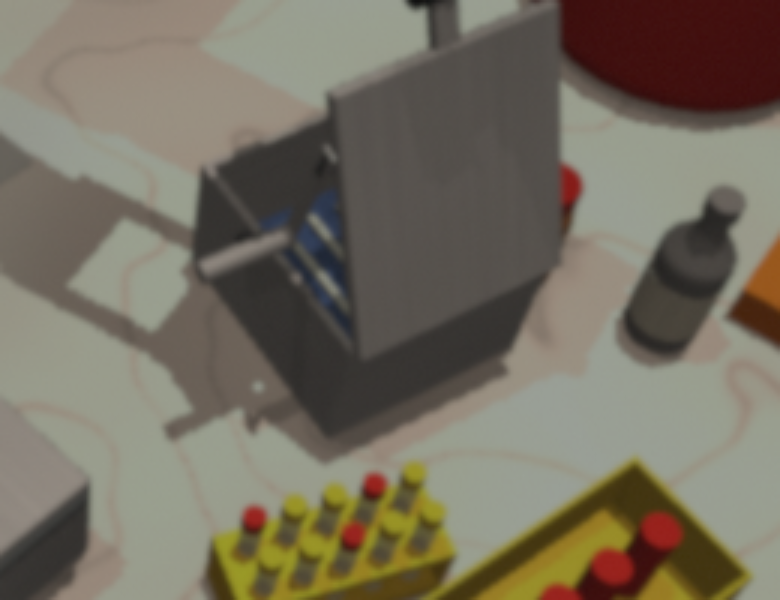

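The lid stands on its own with the knee locked; the pin tip is at crop (205,268). Next: the knee.

```bash
python3 - <<'E'
from h import *
t=.5; zx=np.array((0,np.sin(t),-np.cos(t))); q=quat(zx,(1,0,0)); off=np.load("off.npy")
P=lambda x,z,b=0: cw(np.array([x,-.145,z])+zx*(.02-b))+off
p=get_tcp_pos(); movel(p+[-.03,-.12,.03],v=.25)
command_gripper(0.0)
movel(cw([-.10,-.26,.42]),v=.25)
move_pose(P(.066,.164,.14),q)
print(get_time(),get_tcp_pos(),P(.066,.164,.14))
movel(P(.066,.164),v=.12)
f0=get_ft_force()
print(get_time(),f0)
cv2.imwrite("pics/s4.png",cv2.resize(read_camera("scene")[60:260,300:560,::-1],None,fx=3,fy=3))
E
```

```text
18.8583 [0.6358 0.0002 0.2696] [ 0.6356 -0.0006  0.2693]
20.175 [ 0.3699  0.6533 -0.4934]
```

View pics/s4.png

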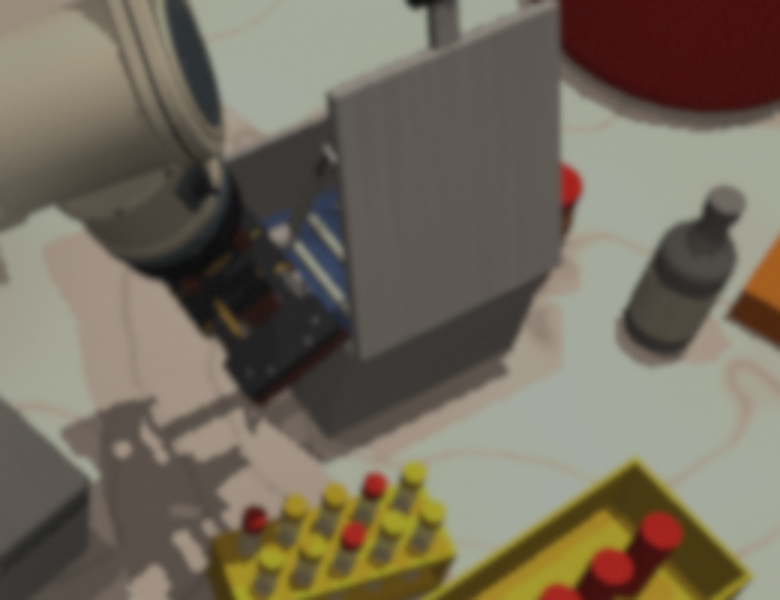

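The lid hasn't moved, and the gripper hides the pin with no contact force. Push now.

```bash
python3 - <<'E'
from h import *
t=.5; zx=np.array((0,np.sin(t),-np.cos(t))); off=np.load("off.npy")
P=lambda x,z,b=0: cw(np.array([x,-.145,z])+zx*(.02-b))+off
A=lambda d:(-.025+.082*np.cos(np.radians(d))+.0215,.098+.082*np.sin(np.radians(d)))
ex=RC.apply([1,0,0])
for d in range(52,113,6):
    movel(P(*A(d)),v=.06); f=get_ft_force(); print(d,get_time(),RC.inv().apply(f))
    if np.linalg.norm(f)>20: break
movel(P(*A(d),.16),v=.2); wait(2)
print(get_time(),get_ft_force())
cv2.imwrite("pics/s5.png",cv2.resize(read_camera("scene")[40:260,280:560,::-1],None,fx=2.7,fy=2.7))
E
```

```text
52 20.6917 [-0.073  -0.6838  0.5858]
58 20.9833 [1.1456 0.1812 0.3673]
64 21.275 [ 0.7635  0.6582 -0.3651]
70 21.5667 [0.4064 0.4223 0.4093]
76 21.8583 [ 0.0511  0.0824 -0.1703]
82 22.15 [0.7109 0.5693 0.3417]
88 22.4417 [ 0.6629 -0.0375 -0.0151]
94 22.7333 [0.7475 1.1167 0.408 ]
100 23.025 [0.0561 0.4616 0.2366]
106 23.3167 [ 0.1895 -0.3684 -0.056 ]
112 23.6083 [0.6875 0.3505 1.1046]
26.5583 [-0.1488  0.533   0.0685]
```

View pics/s5.png

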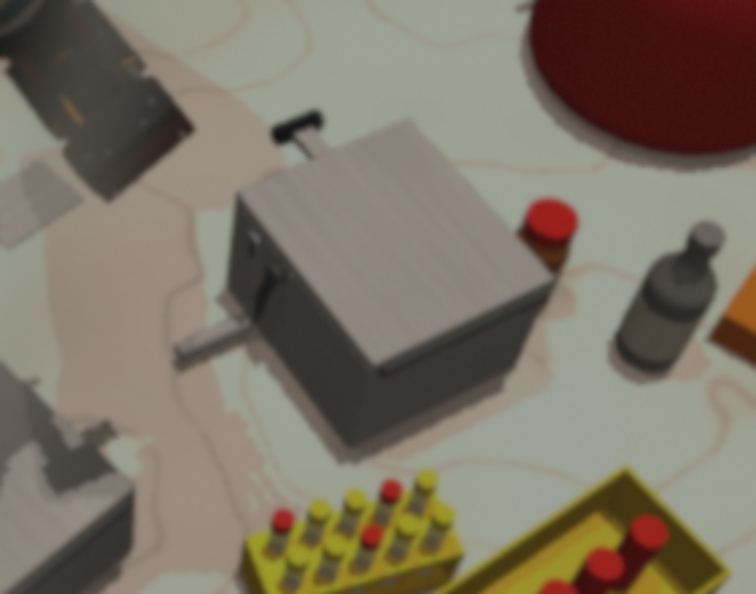

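The picture shows the lid shut, with the grip at (298,125) in its starting place. The stay is folded with the pin at (215,340), and the gripper is clear.

```bash
python3 -c "
from station import *
wait(1); print(job_done(), get_time())"
```

```text
the job is handed in; nothing more can be done
the job is handed in; nothing more can be done
```

The job is handed in: the lid stood open by itself on the locked stay, the knee was drawn forward so the stay folded, and the last picture shows the lid shut with the gripper clear, at about 27.6 s of the 61 s allowed; no verdict was shown.

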